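# Pin back the sprung belt-tension wheel

### The job

Pin the sprung tension wheel back so that a new belt can be fitted: take the red-headed locking pin out of its wooden block, put it down the guide tube on the wheel, and with the pin turn the wheel back against its spring (anticlockwise, seen from the front of the wheel) while feeling with its tip for the lock hole hidden behind the wheel. When it drops in, push the pin fully home, so that its collar sits down on the guide tube and the wheel stays back by itself, and let go. Leave the teal dropper bottle and the vacuum capsule where they stand.

Things in the scene. Friction and masses are not known exactly. Their poses are not given: they have to be found in the camera images.
- pin_head (a point): centre of the red square head of the locking pin, which stands upright in its block. The head is 20 x 20 mm across its flats and 45 mm long along the pin; its sides lie along this frame's x and y, z points from the tip to the head. Grip it here. Below the head is a steel collar 26 mm wide and 6 mm thick, whose underside lies 28.5 mm below this point
- lock_pin: the locking pin, 111 mm long, about 0.12 kg. Origin at the tip of its steel shank, 88.5 mm below the head's centre; z points up along the pin. The round shank is 12 mm thick and 60 mm long from tip to collar; its last 5 mm taper to 7 mm
- pin_block: wooden block 70 x 70 x 70 mm, origin under its centre; the pin's shank stands in its 14 mm hole, 64 mm deep, with the collar resting on the block's top. Fixed
- stand: grey bench stand that carries the housing, fixed; foot 200 x 200 mm. Origin in its underside, straight below the origin of the housing by 125 mm; x points from its front to its back, z up
- housing: blue round housing, 248 mm across, fixed, sloping down to the front by 0.45 rad. Origin on the wheel's axis, in the hidden flat face behind the wheel on which the pin's tip can slide. z points out along the axis, x up the slope, y left seen from the front. One lock hole in this face, 15 mm wide, 30 mm deep, 78 mm from the axis, meets the guide tube at an unknown joint value, 0.5 to 1.0 rad
- tension_wheel (a joint): turning of the steel wheel (234 mm across, front 14 mm above the hidden face), rad. 0: at rest on its stop. Grows anticlockwise seen from its front: the guide tube goes from the right over the top to the left; ends at 1.35. The spring pushes back with 0.42 Nm at 0, rising by 0.35 Nm per rad (6 to 10 N at the guide)
- guide_mouth (a point): centre of the mouth of the wheel's guide tube: a block 50 x 44 mm, 34 mm above the hidden face, 78 mm from the axis, with a 14 mm bore along the axis right through the wheel. At joint 0 it is 0.6 rad to the right of the slope's top. z points out. The tip meets the hidden face with the collar 26 mm short of the tube; in the lock hole it goes on until the collar sits
- dropper: teal dropper bottle, 34 mm wide, 91 mm high, standing loose; origin under its centre. Leave it alone
- vacuum_capsule: cream vacuum capsule, 61 x 61 x 49 mm, standing loose; origin under its centre. Leave it alone

How it is judged:
By the outcome, as a careful person would: the job done as asked, in the order asked, and still so for the second after the job is handed in, with the robot touching nothing.
It also fails if it takes over 67 s, if anything falls off the work surface, if the arm or the gripper's body presses on something with over 40 N, if the wrist force passes 120 N, or if a joint passes its speed limit or range.

### The arm

A 6-joint arm with a two-finger parallel gripper is mounted at the origin on a cart in front of the work surface, level with it; the furniture and walls round the work are solid. World frame = base frame: x ahead of the robot, y to its left, z up, the work surface at z = 0. Lengths are in mm, angles in degrees, forces in N, time in s.
With the tool pointing down it reaches from about 300 to 850 mm from the base axis. Payload 4.2 kg.
Tool frame: the origin (TCP) lies at the very end of the fingers, on their centre line; the grasp point (between the pads) lies 19 mm behind it (env.grasp_offset is the distance from the TCP to the grasp point, in mm); z points along the fingers, y is the line along which they close (so a half turn about z gives the same grasp; the last joint's range is limited). The gripper opens to 91 mm and grips with 3 to 60 N. Pads are 32 mm wide; open, the fingers measure 118 mm over their backs; the gripper's body (76 mm by 178 mm) begins 60 mm behind the grasp point.
Start: joints at [-68.297, 18.312, 89.639, -0, 72.044, -1.146], TCP at [223.284, -529.894, 213.976] pointing down, gripper open.
Joint ranges: [-177.97, 177.97], [-48.28, 115.42], [12.27, 149.76], [-77.06, 257.06], [2.81, 150.46], [-146.56, 146.56]. Speed limits (degrees/s): [147.25, 147.25, 180, 180, 180, 180].

### API

Orientations are given as [roll, pitch, yaw] about the fixed x, y, z axes, in that order (R = Rz(yaw) Ry(pitch) Rx(roll)).
In Python, from workcell import env gives the robot as it stands. The module is installed in compiled form; this text tells all that it offers.
- The arm moves only by the tool send_rows, never from a script. Its argument "motion" is a list of rows, each an object of numbers: "tx", "ty", "tz": the shift along the tool's x, y, z in units of 500 mm (1.0 is 500 mm); "rx", "ry", "rz": the turn, a rotation vector about the tool's x, y, z in units of 30 degrees (1.0 is 30 degrees); "gripper": the closure, from -1 (fully open) to 1 (shut). In form: [{"tx": .., "ty": .., "tz": .., "rx": .., "ry": .., "rz": .., "gripper": ..}, ...]. A call has 1 to 12 rows; each row shifts and turns the commanded pose from where the row before left it, along the tool's axes as they then stand; what a row does not reach is not made up. A row lasts 1/8 s, in which the tool goes at most 62.5 mm and 10.7 degrees, less where a joint would pass 70% of its speed; a pose out of reach is approached as far as the arm can. A call with a number of a shift or a turn outside -1 to 1 is refused whole. A call with a gripper value outside its range is refused whole. The fingers move at their own pace and stop on an object; "grip_force" is the grip in N (left out, the last holds). Time passes only in rows, so rows that do not move let the fingers close. It gives the time, the measured TCP pose, the force, the opening and the grip force at its end, in the units of the state.
- env.state(): the state, without advancing time (a new reading comes with each control period).
- env.grab_frame(name): name is "scene" or "top" or "wrist"; returns a dict with "frame" (420x560x3 uint8, red, green, blue), "vertical_fov" (degrees; the focal length in pixels is half the picture's height over the tangent of half this angle, whatever the lens; pixels are square), "cx", "cy" (the principal point, pixels), "k1" (the pictures are not rectified: a ray, as slopes to the right and down, at radius r is drawn at 1 + k1 r^2 times it, then the intrinsics apply), "rvec" (rotation vector, rad) and "tvec" (3), from world to camera coordinates, as OpenCV has them; the wrist camera has in their place "T_tool_cam" (4x4, takes a point from camera to tool coordinates, whose origin is the TCP and whose axes are the flange's). Camera axes: x right, y down, z forward; pixel columns grow to the right and rows downward; lengths in mm; the calibration is good to about 2 mm. A picture is of the moment at which its call begins: read the wrist's pose just before it. There is no depth.
- env.job_done(): hands the job in; it is judged then, once.
The state is a dict: "time_s": time; "qpos": joint angles; "qvel": joint speeds; "effort": joint torques, N m; "ee_pos": TCP position; "ee_rot": TCP orientation; "force": force on the tool from outside, world axes, zero at the start; "torque": the same for the moment, N m; "gripper_width": finger opening in mm; "gripper_force": force on a finger pad.
Only numpy, scipy, OpenCV 4.12 (cv2) and the standard library are available. Lean on these libraries where they do the work, as an engineer would, in place of code of your own. Each camera call takes 0.05 s, during which the arm holds its last target. There are 200 camera calls.

## Working session

There is one attempt and no reset: what is moved stays moved. The work goes in short steps, Python scripts to look and compute and a tool call to move; the robot and the scene stay as the last step left them, time stands still between calls to the robot, and variables do not carry over. Pictures are saved under pics/ and viewed, at most 10 in all, crops included, and the job is handed in when it is done.

Besides the shell and the picture viewer there is one more tool, called after ">>>" in YAML: its name, and indented under it one key for each argument. send_rows: Moves the arm, as the interface text tells. Shifts and turns lie within -1 to 1; 1 stands for 500 mm of shift or 30 degrees of turn. Its arguments: {"type":"object","properties":{"motion":{"type":"array"},"grip_force":{"type":"number"}},"required":["motion"]}

```bash
mkdir -p pics; cat > h.py <<'E'
import numpy as np, cv2
from scipy.spatial.transform import Rotation as R
from workcell import env
def grab(n):
    s=env.state(); f=env.grab_frame(n); im=f["frame"]; h=im.shape[0]
    fl=h/2/np.tan(np.radians(f["vertical_fov"])/2)
    if n=="wrist":
        T=np.eye(4); T[:3,:3]=R.from_euler("xyz",s["ee_rot"],degrees=True).as_matrix(); T[:3,3]=s["ee_pos"]
        T=T@np.array(f["T_tool_cam"]); Rc=T[:3,:3]; c=T[:3,3]
    else:
        Rm=cv2.Rodrigues(np.array(f["rvec"],float))[0]; Rc=Rm.T; c=-Rm.T@np.array(f["tvec"],float).ravel()
    return dict(im=im,f=fl,cx=f["cx"],cy=f["cy"],k1=f["k1"],R=Rc,c=c)
def ray(g,u,v):
    d=np.array([(u-g["cx"])/g["f"],(v-g["cy"])/g["f"]]); p=d.copy()
    for _ in range(30): p=d/(1+g["k1"]*(p@p))
    w=g["R"]@np.array([p[0],p[1],1]); return w/np.linalg.norm(w)
def onz(g,u,v,z):
    r=ray(g,u,v); return g["c"]+r*(z-g["c"][2])/r[2]
def proj(g,P):
    q=g["R"].T@(np.array(P,float)-g["c"]); p=q[:2]/q[2]; p=p*(1+g["k1"]*(p@p))
    return p*g["f"]+[g["cx"],g["cy"]]
def tri(g1,p1,g2,p2):
    A=[];b=[]
    for g,p in((g1,p1),(g2,p2)):
        r=ray(g,*p); M=np.eye(3)-np.outer(r,r); A.append(M); b.append(M@g["c"])
    A=np.vstack(A);b=np.hstack(b); x=np.linalg.lstsq(A,b,rcond=None)[0]; return x,np.linalg.norm(A@x-b)
def save(g,n,crop=None):
    im=g["im"]
    if crop: x0,y0,x1,y1,s=crop; im=cv2.resize(im[y0:y1,x0:x1],None,fx=s,fy=s,interpolation=cv2.INTER_CUBIC)
    cv2.imwrite("pics/"+n,im[...,::-1])
E
python3 - <<'E'
from h import *
for n in("scene","top"):
    g=grab(n); save(g,n+"0.png"); print(n,g["c"].round(),g["R"][:,2].round(2),g["f"])
    hsv=cv2.cvtColor(g["im"],cv2.COLOR_RGB2HSV)
    m=((hsv[...,0]<8)|(hsv[...,0]>172))&(hsv[...,1]>140)&(hsv[...,2]>60)
    k,l,st,ce=cv2.connectedComponentsWithStats(m.astype(np.uint8))
    for i in range(1,k):
        if st[i,4]>20: print(st[i],ce[i].round(1))
E
```

```text
scene [-338.  727. 1025.] [ 0.61 -0.48 -0.63] 538.2993607596081
[ 55   0  25  21 340] [67.6  9.4]
[96  4 11  5 45] [101.   6.]
[62 57  6 12 25] [64.3 61.7]
[229  58  18   5  24] [236.1  59.8]
[98 77  6  7 26] [100.3  80. ]
[370 175   9  15  91] [374.  182.2]
[133 258  40   6 108] [153.  260.6]
[149 273  11  12  26] [154.2 278. ]
[157 277  15  20 116] [163.9 286.9]
[ 78 360  20  20 306] [ 87.8 369.6]
top [ 445.   46. 1582.] [ 0.06 -0.   -1.  ] 446.02799185056074
[161 184  26  17 121] [170.3 193.9]
[363 224   9   7  40] [367.  227.4]
[ 80 258  11   9  82] [ 84.7 261.9]
```

View pics/scene0.png

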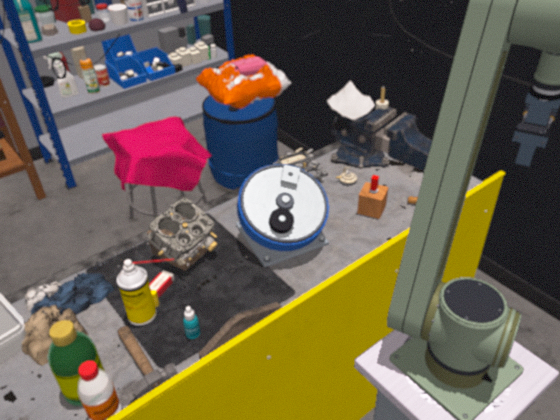

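View pics/top0.png

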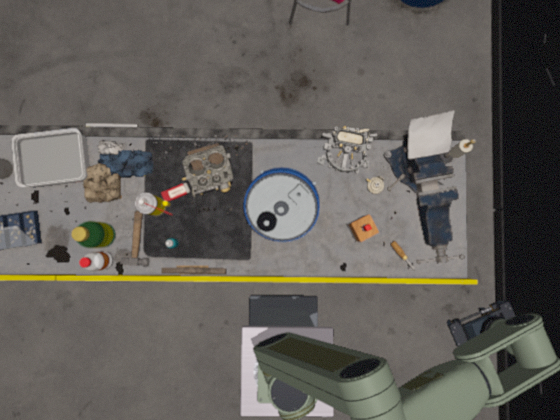

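The scene view shows the pin head at (374,182) on its orange block and the wheel's guide block at (289,178), with the hub at (285,201). The top view has the same three at (367,227), (297,194) and (281,209). A yellow rail runs along the front of the bench.

```bash
python3 - <<'E'
from h import *
s=grab("scene");t=grab("top")
for n,a,b in(("pin",(374,182),(367,227.4)),("guide",(290,171),(297,190)),("hub",(285,201),(281,209)),("rail",(503,174),(476,282)),("dropper",(187,310),(170.5,240)),("capsule",(347,177),(376,183)),("railL",(300,297),(250,280))):
    print(n,*tri(s,a,t,b))
h=cv2.cvtColor(t["im"],cv2.COLOR_RGB2HSV)
m=((h[...,0]>5)&(h[...,0]<20)&(h[...,1]>120)).astype(np.uint8); m[:,:340]=0;m[:,385:]=0;m[:205]=0;m[245:]=0
c=max(cv2.findContours(m,0,2)[0],key=cv2.contourArea); r=cv2.minAreaRect(c);print(r)
print([onz(t,*p,70).round(0) for p in cv2.boxPoints(r)])
print(env.state())
E
```

```text
pin [ 497.08534593 -258.74396268  101.12340264] 0.16526881460504397
guide [605.66296527 -26.02208853 187.57591887] 8.770527048261895
hub [552.58303958  27.71277251 142.48426701] 0.3393758233665575
rail [ 316.61990701 -636.1660209    52.85305098] 1.728098100064718
dropper [450.2966803  398.86379247  73.72079765] 1.2856216512850083
capsule [ 657.43748964 -311.08782641    8.01371988] 1.8524020846091223
railL [326.17377125 143.99654611  41.6255203 ] 24.157038152563867
((363.20001220703125, 227.90003967285156), (20.57182502746582, 22.807889938354492), 63.43495178222656)
[array([ 510., -202.,   70.]), array([ 545., -271.,   70.]), array([ 483., -302.,   70.]), array([ 448., -233.,   70.])]
{'time_s': 0.2, 'qpos': array([-6.82964083e+01,  1.83369794e+01,  8.96792099e+01, -6.12279682e-04,
        7.20435299e+01, -1.14868164e+00]), 'qvel': array([-0.05394533, -0.24323155, -0.21412558, -0.00855076,  0.0358811 ,
       -0.01419509]), 'effort': array([ 1.18029066e-04, -4.12348902e+01, -2.31932938e+01,  7.26951216e-02,
        4.35254804e-02, -1.11934287e-04]), 'ee_pos': array([ 223.16918115, -529.6088301 ,  213.45156834]), 'ee_rot': array([-1.79940281e+02, -6.15043677e-04,  2.28524621e+01]), 'force': array([-0.46140665,  0.87928296,  0.1619964 ]), 'torque': array([0.04463891, 0.04407465, 0.00686883]), 'gripper_force': 0.0, 'gripper_width': 91.1922718680812}
```

>>> send_rows:
  motion:
    - {"tz": -0.08}
    - {"tx": 0.078,"ty": -0.044,"tz": -0.02}
    - {"tx": 0.078,"ty": -0.044,"tz": -0.02}
    - {"tx": 0.078,"ty": -0.044,"tz": -0.02}
    - {"tx": 0.078,"ty": -0.044,"tz": -0.02}
    - {"tx": 0.078,"ty": -0.044,"tz": -0.02}
    - {"tx": 0.078,"ty": -0.044,"tz": -0.02}
    - {"tx": 0.078,"ty": -0.044,"tz": -0.02}
    - {"tx": 0.07,"ty": -0.04,"tz": -0.02}
    - {"tx": 0}

```text
invalid input at $.motion[0]: expected keys tx, ty, tz, rx, ry, rz, gripper
```

```bash
python3 - <<'E'
from h import *
s=env.state();print(s["ee_pos"],s["ee_rot"],s["time_s"])
g=grab("wrist");save(g,"w1.png");print(g["c"],g["R"],g["f"],g["cx"],g["cy"],proj(g,[497,-259,121]))
E
```

```text
[ 223.16918115 -529.6088301   213.45156834] [-1.79940281e+02 -6.15043677e-04  2.28524621e+01] 0.2
[ 296.87390652 -499.06368088  384.49125523] [[ 3.88224536e-01 -8.83999468e-01 -2.60435502e-01]
 [-9.21564593e-01 -3.72595945e-01 -1.09045691e-01]
 [-6.40878763e-04  2.82342350e-01 -9.59313498e-01]] 351.2701685052708 286.0884005252675 213.34692577790824 [ 112.64125015 -198.88721392]
```

View pics/w1.png

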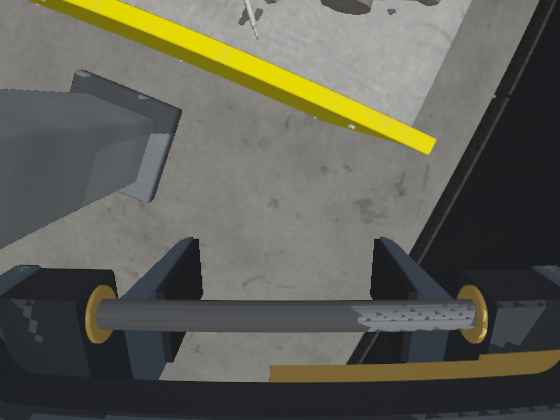

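The move was refused because every row needs all the keys. The picture shows only the floor, the rail and the fingers, so I'll resend.

>>> send_rows:
  motion:
    - {"tx": 0,"ty": 0,"tz": -0.08,"rx": 0,"ry": 0,"rz": 0,"gripper": -1}
    - {"tx": 0.078,"ty": -0.044,"tz": -0.02,"rx": 0,"ry": 0,"rz": 0,"gripper": -1}
    - {"tx": 0.078,"ty": -0.044,"tz": -0.02,"rx": 0,"ry": 0,"rz": 0,"gripper": -1}
    - {"tx": 0.078,"ty": -0.044,"tz": -0.02,"rx": 0,"ry": 0,"rz": 0,"gripper": -1}
    - {"tx": 0.078,"ty": -0.044,"tz": -0.02,"rx": 0,"ry": 0,"rz": 0,"gripper": -1}
    - {"tx": 0.078,"ty": -0.044,"tz": -0.02,"rx": 0,"ry": 0,"rz": 0,"gripper": -1}
    - {"tx": 0.078,"ty": -0.044,"tz": -0.02,"rx": 0,"ry": 0,"rz": 0,"gripper": -1}
    - {"tx": 0.078,"ty": -0.044,"tz": -0.02,"rx": 0,"ry": 0,"rz": 0,"gripper": -1}
    - {"tx": 0.06,"ty": -0.035,"tz": 0,"rx": 0,"ry": 0,"rz": 0,"gripper": -1}
    - {"tx": 0,"ty": 0,"tz": 0,"rx": 0,"ry": 0,"rz": 0,"gripper": -1}

```text
time_s: 1.5
ee_pos: [436.8, -252.6, 323.9]
ee_rot: [-180.0, -0.0, 23.1]
force: [-0.3, 0.2, 0.0]
gripper_width: 91.3
gripper_force: 0.0
```

```bash
python3 - <<'E'
from h import *
s=env.state();print(s["ee_pos"],s["ee_rot"],s["time_s"])
g=grab("wrist");save(g,"w2.png");print(g["c"],proj(g,[497,-259,121]),proj(g,[497,-259,98]))
h=cv2.cvtColor(g["im"],cv2.COLOR_RGB2HSV)
m=(((h[...,0]<6)|(h[...,0]>174))&(h[...,1]>140)&(h[...,2]>50)).astype(np.uint8)
k,l,st,ce=cv2.connectedComponentsWithStats(m)
for i in range(1,k):
    if st[i,4]>60: print(st[i],ce[i])
E
```

```text
[ 436.80588778 -252.63671377  323.90402013] [-1.79990715e+02 -7.64409623e-03  2.30519686e+01] 1.5
[ 510.32410744 -221.70403455  494.95363523] [313.77649296 137.21974969] [312.19571947 135.71033632]
[303 125  21  21 368] [312.93206522 135.12228261]
```

View pics/w2.png

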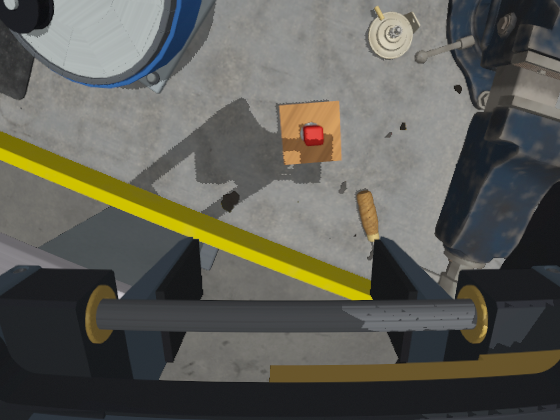

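The wrist view shows the red head at (313,135) on its block, with block corners near (277,104), (340,101), (341,159) and (284,164). The capsule is at (392,33), well clear.

```bash
python3 - <<'E'
from h import *
g=grab("wrist"); s=env.state()
P=np.array([onz(g,*p,70) for p in((277,104),(340,101),(341,159),(284,164))]);print(P.round(1),P.mean(0))
for i in range(4):
    d=P[(i+1)%4]-P[i];print(np.linalg.norm(d),np.degrees(np.arctan2(d[1],d[0]))%90)
h=cv2.cvtColor(g["im"],cv2.COLOR_RGB2HSV)
m=(((h[...,0]<6)|(h[...,0]>174))&(h[...,1]>140)&(h[...,2]>50)).astype(np.uint8)
# bright top face
ys,xs=np.where((m>0)&(h[...,2]>170)); print(len(xs))
c=cv2.findContours(((m>0)&(h[...,2]>170)).astype(np.uint8),0,2)[0]; c=max(c,key=cv2.contourArea)
r=cv2.minAreaRect(c);b=np.array([onz(g,*p,121) for p in cv2.boxPoints(r)]);print(r,b,b.mean(0))
for i in range(2):
    d=b[i+1]-b[i];print(np.linalg.norm(d),np.degrees(np.arctan2(d[1],d[0]))%90)
print(onz(g,313,135.2,110))
v=h[120:150,298:330,2];sat=m[120:150,298:330];print(np.where(sat[::2,::2]>0,v[::2,::2],0))
E
```

```text
[[ 512.5 -210.3   70. ]
 [ 544.5 -276.4   70. ]
 [ 483.5 -306.3   70. ]
 [ 450.9 -245.2   70. ]] [ 497.82961024 -259.54540725   70.        ]
73.44355811224091 25.8125060642017
67.8775837462489 26.101907885917285
69.30380285420951 28.101255278208313
70.79000311809516 29.48788957469936
229
((313.0, 133.5), (15.0, 16.0), 90.0) [[ 503.06355721 -247.11006565  121.        ]
 [ 509.61051369 -262.41982663  121.        ]
 [ 495.52166709 -268.79327546  121.        ]
 [ 488.91669632 -253.32246454  121.        ]] [ 499.27810858 -257.91140807  121.        ]
16.650868462293097 23.153142386612956
15.463390597891738 24.340829940421884
[ 497.34925472 -259.66333461  110.        ]
[[  0   0   0   0   0   0   0   0   0   0   0   0   0   0   0   0]
 [  0   0   0   0   0   0   0   0   0   0   0   0   0   0   0   0]
 [  0   0   0   0   0   0   0 112 110 111   0   0   0   0   0   0]
 [  0   0   0 121 166 174 177 178 188 192 197 193   0   0   0   0]
 [  0   0   0 162 213 218 219 219 220 220 221 212   0   0   0   0]
 [  0   0   0 162 217 223 222 222 221 221 221 213   0   0   0   0]
 [  0   0   0 156 215 222 222 222 222 221 221 214   0   0   0   0]
 [  0   0   0 153 214 222 222 222 222 222 221 215 159   0   0   0]
 [  0   0   0 147 212 221 221 221 222 221 221 216 163   0   0   0]
 [  0   0   0 143 208 164 220 221 202 221 204 218 135   0   0   0]
 [  0   0   0 136 179 138 138 162 138 154 138 137 124   0   0   0]
 [  0   0   0   0 137 134 133 132 131 129 128 126   0   0   0   0]
 [  0   0   0   0   0 112 111   0   0   0   0   0   0   0   0   0]
 [  0   0   0   0   0   0   0   0   0   0   0   0   0   0   0   0]
 [  0   0   0   0   0   0   0   0   0   0   0   0   0   0   0   0]]
```

>>> send_rows:
  motion:
    - {"tx": 0.054,"ty": 0.03,"tz": 0.06,"rx": 0,"ry": 0,"rz": 0,"gripper": -1}
    - {"tx": 0.054,"ty": 0.03,"tz": 0.09,"rx": 0,"ry": 0,"rz": 0,"gripper": -0.6}
    - {"tx": 0,"ty": 0,"tz": 0.1,"rx": 0,"ry": 0,"rz": -0.13,"gripper": -0.4}
    - {"tx": 0,"ty": 0,"tz": 0.1,"rx": 0,"ry": 0,"rz": 0,"gripper": -0.2}
    - {"tx": 0,"ty": 0,"tz": 0.07,"rx": 0,"ry": 0,"rz": 0,"gripper": -0.2}
    - {"tx": 0,"ty": 0,"tz": 0.04,"rx": 0,"ry": 0,"rz": 0,"gripper": -0.2}
    - {"tx": 0,"ty": 0,"tz": 0.02,"rx": 0,"ry": 0,"rz": 0,"gripper": -0.2}
    - {"tx": 0,"ty": 0,"tz": 0,"rx": 0,"ry": 0,"rz": 0,"gripper": -0.2}

```text
time_s: 2.6
ee_pos: [496.8, -261.5, 83.7]
ee_rot: [-180.0, 0.0, 26.7]
force: [-0.2, 0.4, 0.2]
gripper_width: 54.4
gripper_force: 0.0
```

```bash
python3 - <<'E'
from h import *
s=env.state();print(s["ee_pos"],s["ee_rot"],s["force"],s["gripper_width"])
g=grab("wrist");save(g,"w3.png")
E
```

```text
[ 496.81885155 -261.52452563   83.71570474] [-1.79972237e+02  3.28770257e-02  2.66895494e+01] [-0.18289063  0.43203578  0.21563189] 54.38989752576759
```

View pics/w3.png

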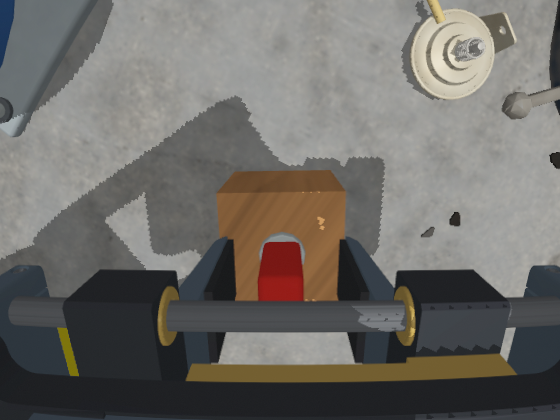

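The wrist view shows the head at (281,270), centred between the fingers and square to them, with the block edges level in the picture. Grip and lift.

>>> send_rows:
  grip_force: 60
  motion:
    - {"tx": 0.004,"ty": 0,"tz": 0.003,"rx": 0,"ry": 0,"rz": 0,"gripper": 0.3}
    - {"tx": 0,"ty": 0,"tz": 0,"rx": 0,"ry": 0,"rz": 0,"gripper": 1}
    - {"tx": 0,"ty": 0,"tz": 0,"rx": 0,"ry": 0,"rz": 0,"gripper": 1}
    - {"tx": 0,"ty": 0,"tz": 0,"rx": 0,"ry": 0,"rz": 0,"gripper": 1}
    - {"tx": 0,"ty": 0,"tz": 0,"rx": 0,"ry": 0,"rz": 0,"gripper": 1}
    - {"tx": 0,"ty": 0,"tz": 0,"rx": 0,"ry": 0,"rz": 0,"gripper": 1}

```text
time_s: 3.4
ee_pos: [498.8, -259.2, 82.7]
ee_rot: [-179.9, -0.0, 26.7]
force: [-1.7, 4.4, 5.9]
gripper_width: 19.9
gripper_force: 60.0
```

```bash
python3 - <<'E'
from h import *
s=env.state();print(s["ee_pos"],s["ee_rot"],s["force"],s["torque"],s["gripper_width"],s["gripper_force"])
E
```

```text
[ 498.80664285 -259.24165743   82.6798041 ] [-1.79920811e+02 -1.85748374e-04  2.67370774e+01] [-1.67863896  4.35359509  5.88483761] [0.92603459 0.34651876 0.02843601] 19.86114198186982 59.98104393482208
```

>>> send_rows:
  motion:
    - {"tx": 0,"ty": -0.003,"tz": -0.01,"rx": 0,"ry": 0,"rz": 0,"gripper": 1}
    - {"tx": 0,"ty": 0,"tz": -0.04,"rx": 0,"ry": 0,"rz": 0,"gripper": 1}
    - {"tx": 0,"ty": 0,"tz": -0.09,"rx": 0,"ry": 0,"rz": 0,"gripper": 1}
    - {"tx": 0,"ty": 0,"tz": -0.11,"rx": 0,"ry": 0,"rz": 0,"gripper": 1}
    - {"tx": 0,"ty": 0,"tz": -0.11,"rx": 0,"ry": 0,"rz": 0,"gripper": 1}
    - {"tx": 0.038,"ty": -0.092,"tz": -0.015,"rx": 0,"ry": 0,"rz": 0,"gripper": 1}
    - {"tx": 0.038,"ty": -0.092,"tz": -0.015,"rx": 0,"ry": 0,"rz": 0,"gripper": 1}
    - {"tx": 0.038,"ty": -0.092,"tz": -0.015,"rx": 0,"ry": 0,"rz": 0,"gripper": 1}
    - {"tx": 0.038,"ty": -0.092,"tz": -0.015,"rx": 0,"ry": 0,"rz": 0,"gripper": 1}
    - {"tx": 0.038,"ty": -0.092,"tz": -0.015,"rx": 0,"ry": 0,"rz": 0,"gripper": 1}
    - {"tx": 0,"ty": 0,"tz": 0,"rx": 0,"ry": 0,"rz": 0,"gripper": 1}
    - {"tx": 0,"ty": 0,"tz": 0,"rx": 0,"ry": 0,"rz": 0,"gripper": 1}

```text
time_s: 4.9
ee_pos: [480.0, -11.2, 299.8]
ee_rot: [179.9, 0.0, 26.8]
force: [-0.4, -0.5, -0.7]
gripper_width: 19.4
gripper_force: 60.0
```

```bash
python3 - <<'E'
from h import *
s=env.state();print(s["ee_pos"],s["ee_rot"],s["force"],s["gripper_width"])
g=grab("wrist");save(g,"w4.png")
E
```

```text
[479.98300805 -11.1615242  299.84547449] [1.79909317e+02 9.19001851e-03 2.67691375e+01] [-0.44983601 -0.47687671 -0.66270088] 19.421835922162547
```

View pics/w4.png

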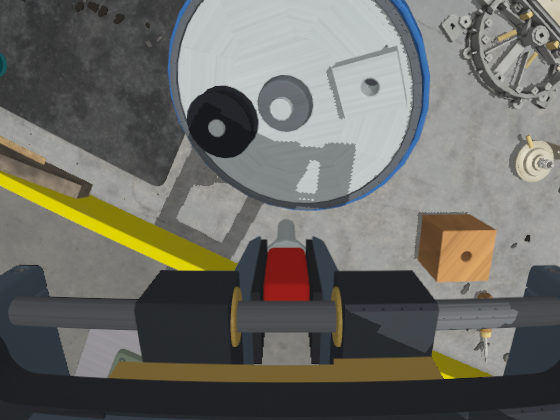

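The wrist view shows the guide bore at (370,87), the hub at (283,105), a black knob at (222,122) and the blue housing rim. The pin is held straight at (287,230).

```bash
cat >> h.py <<'E'
def housing(yaw): # x up slope, z out
    return R.from_euler("z",yaw).as_matrix()@R.from_euler("y",-0.45).as_matrix()
def onplane(g,p,P,n):
    r=ray(g,*p); return g["c"]+r*((P-g["c"])@n)/(r@n)
E
python3 - <<'E'
from h import *
from scipy.optimize import least_squares
g=grab("wrist"); im=g["im"].astype(int)
# bore refine
sub=im[75:100,355:385].sum(2); print((sub<360).sum()); ys,xs=np.where(sub<360); print("dark",xs.mean()+355,ys.mean()+75,len(xs))
rim=[]
for a in np.radians(np.r_[-40:35:5, 150:215:5]):
    for r in np.arange(70,200,.5):
        u,v=283+r*np.cos(a),100+r*np.sin(a)
        if not(0<=u<559 and 0<=v<419):break
        q=im[int(round(v)),int(round(u))]
        if q[2]-q[0]>45: rim.append((u,v));break
print(np.round(rim[::4]))
bore=(370,87)
x,y,yaw=553,28,-0.1
for it in range(40):
    H=np.array([x,y,125.]);Rh=housing(yaw);n=Rh[:,2]
    L=np.array([Rh.T@(onplane(g,p,H+14*n,n)-H) for p in rim])[:,:2]
    f=least_squares(lambda c:np.hypot(*(L-c).T)-117,[0,0],loss="soft_l1")
    b=Rh.T@(onplane(g,bore,H+34*n,n)-H)-np.r_[f.x,0]
    d=Rh@np.r_[f.x,0]; d-=n*d[2]/n[2]
    x+=d[0];y+=d[1]; yaw+=0.6+np.arctan2(b[1],b[0])
rr=np.hypot(*(L-f.x).T);print(x,y,yaw,b,np.hypot(b[0],b[1]),(rr-117).round(1))
H=np.array([x,y,125.]);Rh=housing(yaw)
M=H+Rh@[78*np.cos(.6),-78*np.sin(.6),34];print("mouth",M, "ray-onto:",onplane(g,bore,M,Rh[:,2]))
for n in("scene","top","wrist"):
    k=grab(n);print(n,proj(k,M),proj(k,H+Rh[:,2]*14))
    if n=="scene": save(k,"s4.png",(230,150,335,255,5))
E
```

```text
114
dark 371.96491228070175 83.6140350877193 114
[[395.   6.]
 [417.  51.]
 [422. 100.]
 [409. 146.]
 [178. 118.]
 [169.  80.]
 [173.  37.]]
565.9341490827588 27.79718041241431 -0.25245461877533526 [ 65.28759937 -44.66564986  34.        ] 79.1043039847798 [-0.   0.   0.1  0.2  0.6  0.7  1.2  1.   1.1  1.4  2.1  2.   2.1  1.8
  2.5  3.3  3.5  2.7  2.9  2.8  2.5  2.   1.8  1.1  0.8]
mouth [596.74309481 -25.63409049 183.61662011] ray-onto: [597.38201962 -26.44285508 184.01305701]
scene [289.70646665 173.60973371] [282.72732007 201.36486044]
top [298.28052385 194.25574838] [280.56091842 206.86676275]
wrist [368.49184863  86.99727784] [284.82318715  99.04071947]
```

View pics/s4.png

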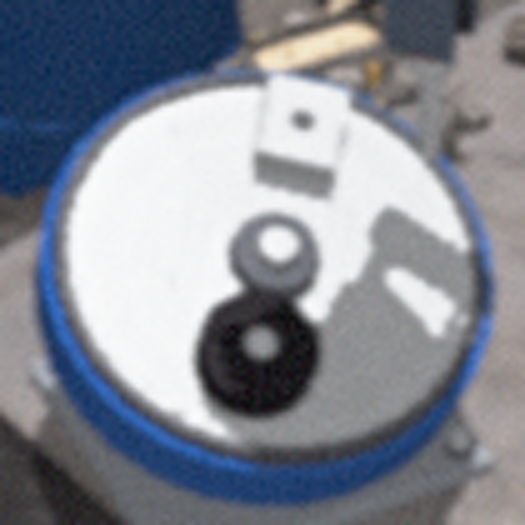

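The scene crop shows the bore at (290.4,173.8), against a prediction of (289.7,173.6). The hub's bright cap is at (285.4,198.8). I'll cross-check the yaw by triangulating the bore and the hub.

```bash
python3 - <<'E'
from h import *
w=grab("wrist");s=grab("scene")
im=w["im"].astype(int)
sub=im[90:125,262:300]; ys,xs=np.where(sub.min(2)>190); hubw=(xs.mean()+262,ys.mean()+90); print(hubw,len(xs))
M,e=tri(w,(370,87),s,(290.4,173.8)); A,e2=tri(w,hubw,s,(285.4,198.8)); print(M,e,A,e2)
yaw=-.25
for _ in range(20):
    Rh=housing(yaw); q=Rh.T@(M-A); yaw+=0.6+np.arctan2(q[1],q[0])
H=A-Rh[:,2]*(A[2]-125)/Rh[2,2]
print(yaw,q,np.hypot(*q[:2]),"H",H,"M height",Rh.T@(M-H))
E
```

```text
(np.float64(280.3909465020576), np.float64(108.47325102880659)) 243
[597.14163885 -27.44601694 181.89166792] 1.0162927530757027 [550.32277948  28.56591278 151.64391898] 0.9926109713667283
-0.21726800478630004 [ 65.19557363 -44.60269166   2.09887003] 78.99280298591329 H [562.89067464  25.79151781 125.        ] M height [ 65.19557363 -44.60269166  31.68852489]
```

```bash
cat >> h.py <<'E'
YAW=-0.235; H=np.array([564.4,26.8,125.]); RH=housing(YAW); TIP=72.7
RT=RH@np.diag([1.,-1,-1])
def tgt(theta,tiph,off=(0,0)): # TCP for tip at height tiph over hidden face, joint theta
    a=theta-0.6
    return H+RH@np.array([78*np.cos(a)+off[0],78*np.sin(a)+off[1],tiph+TIP])
def rows(p0,R0,targets):
    "targets: (pos,R); prints per-row tool deltas in units"
    for p,Rt in targets:
        d=R0.T@(p-p0)/500; w=R.from_matrix(R0.T@Rt).as_rotvec(degrees=True)/30
        print("tx %.4f ty %.4f tz %.4f rx %.3f ry %.3f rz %.3f"%(*d,*w)); p0,R0=p,Rt
def cur():
    s=env.state(); return s["ee_pos"],R.from_euler("xyz",s["ee_rot"],degrees=True).as_matrix()
E
python3 - <<'E'
from h import *
p,R0=cur(); P=tgt(0,34+25); print(P)
w=R.from_matrix(R0.T@RT).as_rotvec(); n=6
rows(p,R0,[(p+(P-p)*i/n,R0@R.from_rotvec(w*i/n).as_matrix()) for i in range(1,n+1)])
E
```

```text
[554.80872928 -16.19047432 271.59030201]
tx 0.0216 ty 0.0127 tz 0.0094 rx -0.050 ry 0.137 rz 0.219
tx 0.0222 ty 0.0099 tz 0.0113 rx -0.050 ry 0.137 rz 0.219
tx 0.0223 ty 0.0070 tz 0.0131 rx -0.050 ry 0.137 rz 0.219
tx 0.0219 ty 0.0041 tz 0.0148 rx -0.050 ry 0.137 rz 0.219
tx 0.0211 ty 0.0013 tz 0.0164 rx -0.050 ry 0.137 rz 0.219
tx 0.0198 ty -0.0015 tz 0.0179 rx -0.050 ry 0.137 rz 0.219
```

>>> send_rows:
  motion:
    - {"tx": 0.0216,"ty": 0.0127,"tz": 0.0094,"rx": -0.05,"ry": 0.137,"rz": 0.219,"gripper": 1}
    - {"tx": 0.0222,"ty": 0.0099,"tz": 0.0113,"rx": -0.05,"ry": 0.137,"rz": 0.219,"gripper": 1}
    - {"tx": 0.0223,"ty": 0.007,"tz": 0.0131,"rx": -0.05,"ry": 0.137,"rz": 0.219,"gripper": 1}
    - {"tx": 0.0219,"ty": 0.0041,"tz": 0.0148,"rx": -0.05,"ry": 0.137,"rz": 0.219,"gripper": 1}
    - {"tx": 0.0211,"ty": 0.0013,"tz": 0.0164,"rx": -0.05,"ry": 0.137,"rz": 0.219,"gripper": 1}
    - {"tx": 0.0198,"ty": -0.0015,"tz": 0.0179,"rx": -0.05,"ry": 0.137,"rz": 0.219,"gripper": 1}
    - {"tx": 0,"ty": 0,"tz": 0,"rx": 0,"ry": 0,"rz": 0,"gripper": 1}
    - {"tx": 0,"ty": 0,"tz": 0,"rx": 0,"ry": 0,"rz": 0,"gripper": 1}

```text
time_s: 6.25
ee_pos: [554.9, -15.5, 272.1]
ee_rot: [180.0, -25.7, -13.3]
force: [-0.2, -0.1, -1.3]
gripper_width: 19.7
gripper_force: 60.0
```

```bash
python3 - <<'E'
from h import *
p,R0=cur();print(p,R.from_matrix(R0.T@RT).as_rotvec(degrees=True)); rows(p,R0,[(tgt(0,59),RT)])
g=grab("wrist");save(g,"w5.png",(190,80,390,280,3)); M=H+RH@[78*np.cos(.6),-78*np.sin(.6),34]
print("mouth",proj(g,M),"tip",proj(g,p+R0[:,2]*72.7),"hub",proj(g,H+RH[:,2]*30), env.state()["force"])
E
```

```text
[554.87821056 -15.49951461 272.09550844] [-0.05112423  0.08760747  0.17043008]
tx -0.0003 ty 0.0014 tz 0.0010 rx -0.002 ry 0.003 rz 0.006
mouth [286.43537911 214.48355231] tip [285.40887931 224.46094063] hub [235.43332551 284.09459652] [-0.81774807 -0.69740856 -0.45181592]
```

View pics/w5.png

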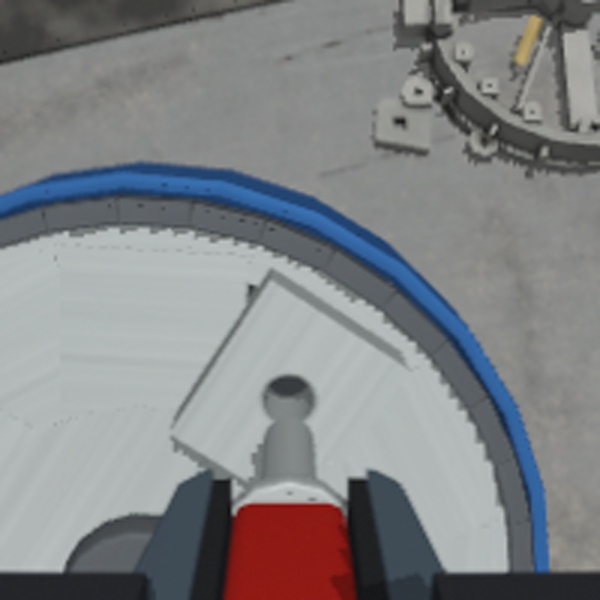

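The crop shows the bore at full-frame pixel (286.3,213.3), about 1 px from the prediction of (286.4,214.5). The pin tip points just below it at (286.7,220). Start the insertion.

>>> send_rows:
  motion:
    - {"tx": 0.0015,"ty": 0.0014,"tz": 0.015,"rx": 0,"ry": 0,"rz": 0,"gripper": 1}
    - {"tx": 0,"ty": 0,"tz": 0.02,"rx": 0,"ry": 0,"rz": 0,"gripper": 1}
    - {"tx": 0,"ty": 0,"tz": 0.02,"rx": 0,"ry": 0,"rz": 0,"gripper": 1}
    - {"tx": 0,"ty": 0,"tz": 0.014,"rx": 0,"ry": 0,"rz": 0,"gripper": 1}
    - {"tx": 0,"ty": 0,"tz": 0,"rx": 0,"ry": 0,"rz": 0,"gripper": 1}
    - {"tx": 0,"ty": 0,"tz": 0,"rx": 0,"ry": 0,"rz": 0,"gripper": 1}

```text
time_s: 7.05
ee_pos: [569.9, -19.6, 241.1]
ee_rot: [180.0, -25.7, -13.4]
force: [-0.5, 0.8, -0.9]
gripper_width: 19.7
gripper_force: 60.0
```

```bash
cat >> h.py <<'E'
def rep():
    s=env.state();p,R0=cur();q=RH.T@(p-H)
    print("t",s["time_s"],"tip h %.1f r %.1f theta %.3f"%(q[2]-TIP,np.hypot(q[0],q[1]),np.arctan2(q[1],q[0])+.6),"F_tool",(R0.T@s["force"]).round(1),"T",(R0.T@s["torque"]).round(2),"rot",R.from_matrix(R0.T@RT).as_rotvec(degrees=True).round(2),"w %.1f"%s["gripper_width"])
E
python3 -c "from h import *;rep()"
```

```text
t 7.05 tip h 24.8 r 78.4 theta 0.007 F_tool [-1.  -0.7  0.5] T [ 0.03 -0.44  0.01] rot [-0.05  0.05  0.1 ] w 19.7
```

>>> send_rows:
  motion:
    - {"tx": 0,"ty": 0,"tz": 0.016,"rx": 0,"ry": 0,"rz": 0,"gripper": 1}
    - {"tx": 0,"ty": 0,"tz": 0.016,"rx": 0,"ry": 0,"rz": 0,"gripper": 1}
    - {"tx": 0,"ty": 0,"tz": 0.01,"rx": 0,"ry": 0,"rz": 0,"gripper": 1}
    - {"tx": 0,"ty": 0,"tz": 0,"rx": 0,"ry": 0,"rz": 0,"gripper": 1}
    - {"tx": 0,"ty": 0,"tz": 0,"rx": 0,"ry": 0,"rz": 0,"gripper": 1}

```text
time_s: 7.68
ee_pos: [578.8, -21.7, 222.1]
ee_rot: [180.0, -25.7, -13.4]
force: [-0.1, -0.9, -0.4]
gripper_width: 19.8
gripper_force: 60.0
```

```bash
python3 -c "from h import *;rep()"
```

```text
t 7.675 tip h 3.8 r 78.4 theta 0.006 F_tool [-0.1  1.   0.4] T [-0.01 -0.33  0.04] rot [-0.04  0.05  0.1 ] w 19.8
```

```bash
cat >> h.py <<'E'
def arc(t0,t1,n):
    t=np.linspace(t0,t1,n+1)-.6
    for a,b in zip(t,t[1:]): print("tx %.4f ty %.4f"%(78*(np.cos(b)-np.cos(a))/500,-78*(np.sin(b)-np.sin(a))/500))
E
python3 -c "from h import *;arc(0,.4,8)"
```

```text
tx 0.0042 ty -0.0065
tx 0.0039 ty -0.0067
tx 0.0036 ty -0.0069
tx 0.0032 ty -0.0071
tx 0.0029 ty -0.0073
tx 0.0025 ty -0.0074
tx 0.0021 ty -0.0075
tx 0.0017 ty -0.0076
```

>>> send_rows:
  motion:
    - {"tx": 0.0042,"ty": -0.0065,"tz": 0,"rx": 0,"ry": 0,"rz": 0,"gripper": 1}
    - {"tx": 0.0039,"ty": -0.0067,"tz": 0,"rx": 0,"ry": 0,"rz": 0,"gripper": 1}
    - {"tx": 0.0036,"ty": -0.0069,"tz": 0,"rx": 0,"ry": 0,"rz": 0,"gripper": 1}
    - {"tx": 0.0032,"ty": -0.0071,"tz": 0,"rx": 0,"ry": 0,"rz": 0,"gripper": 1}
    - {"tx": 0,"ty": 0,"tz": 0,"rx": 0,"ry": 0,"rz": 0,"gripper": 1}
    - {"tx": 0,"ty": 0,"tz": 0,"rx": 0,"ry": 0,"rz": 0,"gripper": 1}

```text
time_s: 8.43
ee_pos: [586.7, -11.2, 224.7]
ee_rot: [179.8, -25.5, -13.3]
force: [-4.2, -4.0, 0.2]
gripper_width: 20.0
gripper_force: 60.0
```

```bash
python3 -c "from h import *;rep()"
```

```text
t 8.425 tip h 3.8 r 77.6 theta 0.179 F_tool [-2.7  4.9 -1.5] T [-1.2  -0.86  0.01] rot [0.15 0.25 0.17] w 20.0
```

>>> send_rows:
  motion:
    - {"tx": 0.0029,"ty": -0.0073,"tz": 0,"rx": 0,"ry": 0,"rz": 0,"gripper": 1}
    - {"tx": 0.0025,"ty": -0.0074,"tz": 0,"rx": 0,"ry": 0,"rz": 0,"gripper": 1}
    - {"tx": 0.0021,"ty": -0.0075,"tz": 0,"rx": 0,"ry": 0,"rz": 0,"gripper": 1}
    - {"tx": 0.0017,"ty": -0.0076,"tz": 0,"rx": 0,"ry": 0,"rz": 0,"gripper": 1}
    - {"tx": 0,"ty": 0,"tz": 0.004,"rx": 0,"ry": 0,"rz": 0,"gripper": 1}
    - {"tx": 0,"ty": 0,"tz": 0.004,"rx": 0,"ry": 0,"rz": 0,"gripper": 1}
    - {"tx": 0,"ty": 0,"tz": 0.003,"rx": 0,"ry": 0,"rz": 0,"gripper": 1}
    - {"tx": 0,"ty": 0,"tz": 0,"rx": 0,"ry": 0,"rz": 0,"gripper": 1}
    - {"tx": 0,"ty": 0,"tz": 0,"rx": 0,"ry": 0,"rz": 0,"gripper": 1}

```text
time_s: 9.55
ee_pos: [596.4, 1.5, 223.3]
ee_rot: [179.8, -25.6, -13.3]
force: [-10.2, -4.8, 8.1]
gripper_width: 19.8
gripper_force: 60.0
```

```bash
python3 -c "from h import *;rep();arc(.4,1.1,21)"
```

```text
t 9.55 tip h -0.3 r 78.0 theta 0.378 F_tool [ -4.4   7.1 -11. ] T [-1.56 -1.24  0.05] rot [0.17 0.16 0.15] w 19.8
tx 0.0009 ty -0.0051
tx 0.0008 ty -0.0051
tx 0.0006 ty -0.0052
tx 0.0004 ty -0.0052
tx 0.0003 ty -0.0052
tx 0.0001 ty -0.0052
tx -0.0001 ty -0.0052
tx -0.0003 ty -0.0052
tx -0.0004 ty -0.0052
tx -0.0006 ty -0.0052
tx -0.0008 ty -0.0051
tx -0.0009 ty -0.0051
tx -0.0011 ty -0.0051
tx -0.0013 ty -0.0050
tx -0.0015 ty -0.0050
tx -0.0016 ty -0.0049
tx -0.0018 ty -0.0049
tx -0.0019 ty -0.0048
tx -0.0021 ty -0.0048
tx -0.0023 ty -0.0047
tx -0.0024 ty -0.0046
```

>>> send_rows:
  motion:
    - {"tx": 0.0004,"ty": -0.0051,"tz": 0,"rx": 0,"ry": 0,"rz": 0,"gripper": 1}
    - {"tx": 0.0003,"ty": -0.0051,"tz": 0,"rx": 0,"ry": 0,"rz": 0,"gripper": 1}
    - {"tx": 0.0006,"ty": -0.0052,"tz": 0,"rx": 0,"ry": 0,"rz": 0,"gripper": 1}
    - {"tx": 0,"ty": 0,"tz": 0,"rx": 0,"ry": 0,"rz": 0,"gripper": 1}

```text
time_s: 10.05
ee_pos: [598.2, 6.6, 223.6]
ee_rot: [179.4, -25.6, -13.2]
force: [-11.4, -11.8, 9.6]
gripper_width: 19.5
gripper_force: 60.0
```

```bash
python3 -c "from h import *;rep()"
```

```text
t 10.05 tip h -0.2 r 77.6 theta 0.448 F_tool [ -3.4  14.2 -12.2] T [-3.35 -1.01  0.03] rot [0.43 0.2  0.28] w 19.5
```

>>> send_rows:
  motion:
    - {"tx": 0.0004,"ty": -0.0052,"tz": 0,"rx": 0,"ry": 0,"rz": 0,"gripper": 1}
    - {"tx": 0.0003,"ty": -0.0052,"tz": 0,"rx": 0,"ry": 0,"rz": 0,"gripper": 1}
    - {"tx": 0,"ty": 0,"tz": 0,"rx": 0,"ry": 0,"rz": 0,"gripper": 1}

```text
time_s: 10.42
ee_pos: [599.6, 11.3, 223.8]
ee_rot: [179.4, -25.6, -13.1]
force: [-10.0, -12.7, 9.2]
gripper_width: 19.6
gripper_force: 60.0
```

```bash
python3 -c "from h import *;rep()"
```

```text
t 10.425 tip h -0.2 r 77.3 theta 0.510 F_tool [ -2.2  14.8 -11.1] T [-3.57 -0.94 -0.03] rot [0.47 0.2  0.3 ] w 19.6
```

>>> send_rows:
  motion:
    - {"tx": 0.0001,"ty": -0.0052,"tz": 0,"rx": 0,"ry": 0,"rz": 0,"gripper": 1}
    - {"tx": 0,"ty": -0.0052,"tz": 0,"rx": 0,"ry": 0,"rz": 0,"gripper": 1}
    - {"tx": 0,"ty": 0,"tz": 0,"rx": 0,"ry": 0,"rz": 0,"gripper": 1}

```text
time_s: 10.8
ee_pos: [600.9, 15.8, 223.9]
ee_rot: [179.3, -25.6, -13.1]
force: [-10.4, -13.8, 9.3]
gripper_width: 19.6
gripper_force: 60.0
```

```bash
python3 -c "from h import *;rep()"
```

```text
t 10.8 tip h -0.2 r 77.3 theta 0.572 F_tool [ -2.3  15.9 -11.2] T [-3.95 -0.79 -0.02] rot [0.52 0.18 0.32] w 19.6
```

>>> send_rows:
  motion:
    - {"tx": -0.0001,"ty": -0.0052,"tz": 0,"rx": 0,"ry": 0,"rz": 0,"gripper": 1}
    - {"tx": -0.0002,"ty": -0.0052,"tz": 0,"rx": 0,"ry": 0,"rz": 0,"gripper": 1}
    - {"tx": 0,"ty": 0,"tz": 0,"rx": 0,"ry": 0,"rz": 0,"gripper": 1}

```text
time_s: 11.18
ee_pos: [602.0, 20.7, 223.9]
ee_rot: [179.3, -25.6, -13.1]
force: [-10.9, -14.5, 10.2]
gripper_width: 19.6
gripper_force: 60.0
```

```bash
python3 -c "from h import *;rep()"
```

```text
t 11.175 tip h -0.1 r 77.3 theta 0.636 F_tool [ -2.3  16.7 -12.1] T [-4.07 -0.67 -0.04] rot [0.55 0.17 0.32] w 19.6
```

>>> send_rows:
  motion:
    - {"tx": -0.0004,"ty": -0.0052,"tz": 0,"rx": 0,"ry": 0,"rz": 0,"gripper": 1}
    - {"tx": -0.0005,"ty": -0.0052,"tz": 0,"rx": 0,"ry": 0,"rz": 0,"gripper": 1}
    - {"tx": 0,"ty": 0,"tz": 0,"rx": 0,"ry": 0,"rz": 0,"gripper": 1}

```text
time_s: 11.55
ee_pos: [603.7, 27.6, 223.4]
ee_rot: [179.6, -25.7, -13.2]
force: [-4.7, -8.7, 4.4]
gripper_width: 19.8
gripper_force: 60.0
```

```bash
python3 -c "from h import *;rep()"
```

```text
t 11.55 tip h -0.7 r 77.7 theta 0.728 F_tool [-0.4  9.5 -5.1] T [-2.14 -0.54  0.03] rot [0.31 0.11 0.21] w 19.8
```

The tip has dropped (axial force 12→5 N, height −0.1→−0.7 mm), so I'll press here.

>>> send_rows:
  motion:
    - {"tx": 0,"ty": 0,"tz": 0.004,"rx": 0,"ry": 0,"rz": 0,"gripper": 1}
    - {"tx": 0,"ty": 0,"tz": 0.004,"rx": 0,"ry": 0,"rz": 0,"gripper": 1}
    - {"tx": 0,"ty": 0,"tz": 0,"rx": 0,"ry": 0,"rz": 0,"gripper": 1}

```text
time_s: 11.92
ee_pos: [605.9, 28.3, 219.7]
ee_rot: [179.7, -25.7, -13.3]
force: [-5.1, -7.1, 4.7]
gripper_width: 19.5
gripper_force: 60.0
```

```bash
python3 -c "from h import *;rep()"
```

```text
t 11.925 tip h -4.8 r 78.0 theta 0.743 F_tool [-1.   8.1 -5.7] T [-1.67 -0.57  0.07] rot [0.19 0.09 0.16] w 19.5
```

>>> send_rows:
  motion:
    - {"tx": 0,"ty": 0,"tz": 0.008,"rx": 0,"ry": 0,"rz": 0,"gripper": 1}
    - {"tx": 0,"ty": 0,"tz": 0.008,"rx": 0,"ry": 0,"rz": 0,"gripper": 1}
    - {"tx": 0,"ty": 0,"tz": 0.008,"rx": 0,"ry": 0,"rz": 0,"gripper": 1}
    - {"tx": 0,"ty": 0,"tz": 0,"rx": 0,"ry": 0,"rz": 0,"gripper": 1}

```text
time_s: 12.42
ee_pos: [611.2, 27.5, 208.5]
ee_rot: [179.8, -25.7, -13.3]
force: [-4.1, -6.3, 2.3]
gripper_width: 19.6
gripper_force: 60.0
```

```bash
python3 -c "from h import *;rep()"
```

```text
t 12.425 tip h -17.2 r 78.0 theta 0.749 F_tool [-1.3  7.  -3.1] T [-1.26 -0.52  0.  ] rot [0.13 0.1  0.15] w 19.6
```

>>> send_rows:
  motion:
    - {"tx": 0,"ty": 0,"tz": 0.008,"rx": 0,"ry": 0,"rz": 0,"gripper": 1}
    - {"tx": 0,"ty": 0,"tz": 0.008,"rx": 0,"ry": 0,"rz": 0,"gripper": 1}
    - {"tx": 0,"ty": 0,"tz": 0.007,"rx": 0,"ry": 0,"rz": 0,"gripper": 1}
    - {"tx": 0,"ty": 0,"tz": 0,"rx": 0,"ry": 0,"rz": 0,"gripper": 1}
    - {"tx": 0,"ty": 0,"tz": 0,"rx": 0,"ry": 0,"rz": 0,"gripper": 1}

```text
time_s: 13.05
ee_pos: [615.0, 26.7, 200.7]
ee_rot: [179.8, -25.7, -13.4]
force: [-16.7, -4.3, 17.6]
gripper_width: 19.9
gripper_force: 60.0
```

```bash
python3 -c "from h import *;rep()"
```

```text
t 13.05 tip h -25.9 r 78.1 theta 0.750 F_tool [ -6.1   8.1 -22.4] T [-1.21 -1.54 -0.03] rot [0.11 0.06 0.1 ] w 19.9
```

Seated: 26 mm of travel past the face, 22 N axial. Release and withdraw.

>>> send_rows:
  motion:
    - {"tx": 0,"ty": 0,"tz": -0.006,"rx": 0,"ry": 0,"rz": 0,"gripper": 1}
    - {"tx": 0,"ty": 0,"tz": 0,"rx": 0,"ry": 0,"rz": 0,"gripper": -0.2}
    - {"tx": 0,"ty": 0,"tz": 0,"rx": 0,"ry": 0,"rz": 0,"gripper": -0.2}
    - {"tx": 0,"ty": 0,"tz": 0,"rx": 0,"ry": 0,"rz": 0,"gripper": -0.2}
    - {"tx": 0,"ty": 0,"tz": 0,"rx": 0,"ry": 0,"rz": 0,"gripper": -0.2}
    - {"tx": 0,"ty": 0,"tz": -0.03,"rx": 0,"ry": 0,"rz": 0,"gripper": -0.2}
    - {"tx": 0,"ty": 0,"tz": -0.08,"rx": 0,"ry": 0,"rz": 0,"gripper": -0.2}
    - {"tx": 0,"ty": 0,"tz": -0.1,"rx": 0,"ry": 0,"rz": 0,"gripper": -0.2}
    - {"tx": -0.02,"ty": 0,"tz": -0.08,"rx": 0,"ry": 0,"rz": 0,"gripper": -0.2}
    - {"tx": 0,"ty": 0,"tz": 0,"rx": 0,"ry": 0,"rz": 0,"gripper": -0.2}

```text
time_s: 14.3
ee_pos: [545.6, 45.4, 331.5]
ee_rot: [-179.8, -26.2, -13.4]
force: [1.3, 0.5, -0.5]
gripper_width: 55.2
gripper_force: 0.0
```

```bash
python3 - <<'E'
from h import *
rep();g=grab("wrist");save(g,"w6.png")
E
```

```text
t 14.3 tip h 123.0 r 70.8 theta 0.795 F_tool [ 0.9 -0.8  0.9] T [ 0.01 -0.29 -0.02] rot [-0.24 -0.38  0.08] w 55.2
```

View pics/w6.png

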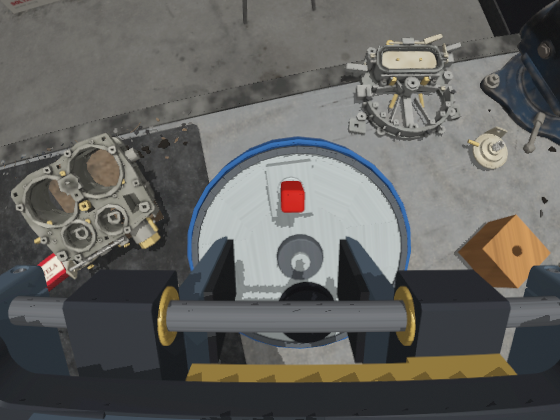

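The wrist view shows the pin standing in the guide with its head at (292,195). The wheel has stayed turned back, the gripper is clear and the capsule hasn't moved. I'll check the head against the seated height, then hand in.

```bash
python3 - <<'E'
from h import *
P=H+RH@[78*np.cos(.15),78*np.sin(.15),62.5]
ok=True
for n in("wrist","scene"):
    g=grab(n);h=cv2.cvtColor(g["im"],cv2.COLOR_RGB2HSV);q=proj(g,P)
    m=(((h[...,0]<6)|(h[...,0]>174))&(h[...,1]>140)&(h[...,2]>50)); x,y=q.astype(int); ys,xs=np.where(m[y-25:y+25,x-25:x+25])
    c=np.array([xs.mean()+x-25,ys.mean()+y-25]);print(n,q.round(1),c.round(1),len(xs)); ok&=np.hypot(*(c-q))<5
print(ok)
if ok: print(env.job_done())
E
```

```text
wrist [287.9 194.6] [291.3 195.2] 698
scene [271.  169.6] [272.8 168.2] 95
True
the job is handed in; nothing more can be done
None
```

The locking pin is fully home in the lock hole at about 0.75 rad, with its collar on the guide tube. The wheel stayed back on its own after release, and the job was handed in at about 14 s; the dropper bottle and capsule were never approached.

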